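Press a bush home in a chassis rail through the press guard

TASK

Push the chassis rail that lies in the guide of the hand press along the guide, until its end is against the stop under the ram. Then reach down through the window of the guard and press the lever until the brass bush sits fully home in the rail, and let the lever come up again. Do it all with the fingertips: do not touch the guard, do not lift the rail out of its guide, and leave the other things on the bench where they are.

Things in the scene. Friction and masses are not known exactly. Their poses are not given: they have to be found in the camera images.
- press: Grey hand press, fixed. Origin on the ram axis at bench level, z up, x from the ram back to the column; the rail enters from the +y side. Foot 12 mm high, x -95 to 85, y -60 to 70 mm, with a 76 mm wide guide extension to y = 205 mm. The rail lies on the foot between two strips 35 mm apart, tops at z = 18 mm. Ram: 18 mm rod, its end at z = 51 mm when up. The guide is clear behind the rail.
- stop (a point): Centre of the face of the steel end stop at the inner end of the guide, at x = 0, y = -25, z = 23 mm in the press frame (same axes). The rail is pushed towards -y of the press until its leading end meets this face.
- rail: Bright aluminium chassis rail, 32 x 160 x 24 mm, 0.3 kg, loose in the guide. Origin on its underside below the bush axis; axes as the press's; it reaches from y = -25 (leading end) to 135 mm (trailing end). Against the stop its origin is at x = 0, y = 0, z = 12 mm in the press frame; it starts 50 to 80 mm short of that, towards +y. About 2 to 4 N slide it.
- rail_end (a point): Point on the rail's flat trailing (+y) end face, where it can be pushed: middle of the width, 29 mm above the bench. The face is 32 mm wide and free from z = 18 mm (tops of the guide strips) to its top edge at z = 36 mm. With the rail home the face is at y = 135 mm of the press, 75 mm from the guard's side.
- bush (a joint): Travel of the brass flanged bush (flange 22 mm across, 3 mm thick, barrel 14 mm) down into the rail, in m: 0 = flange underside 7 mm above the rail, 0.007 = flange flat on the rail, fully home. Starts at 0 to 0.0015. A tight fit: about 13 N at the ram drives it, and it stays where it is left.
- lever (a joint): Angle of the press lever in rad, 0 = up, grows as the pad goes down; a spring raises it. The ram goes down 62 mm per rad, meets the bush at about 0.08 to 0.11 and has it home at about 0.195 (pad about 21 mm down). At the pad it takes about 3 N to start, 8 to 10 N while the bush goes in, then it comes up solid. Pivot along y, at x = 62, z = 116 mm of the press.
- lever_pad (a point): Middle of the top of the lever's black rubber pad (34 x 40 mm), the place to press; moves with the lever. At x = -47, y = 0, z = 123 mm of the press when up. It lies straight below the window, about 20 mm under the guard's top.
- window (a point): Centre of the guard's window in the plane of its top sheet, at x = -47, y = 0, z = 143 mm of the press. Its axes are the press's, tipped 0.2 rad about y, so that the top slopes down to the front. Clear opening 70 mm along x, 88 mm along y, edged by a dark rolled lip that stands 1 mm above the sheet.
- guard: Guard hood: aluminium top sheet with the window, corner posts, clear plastic front and sides, open below, fixed to the press; not to be touched. Origin at the window centre. In the press frame y -60 to 60, x about -100 to 100 mm; the top slopes from z = 132 at the front to 169 mm at the back; lower edge of the front at z = 55 mm.
- finished_rail: A second rail of the same kind with its bush already home, lying on the bench behind the guide. Leave it. Origin as for the rail.
- heat_sink: Black finned heat sink, 30 x 40 x 22 mm, in front of the guide. Leave it. Origin under its centre.
- spare_cap_0: Black upright capacitor, 26 mm across, 35 mm high, in front of the guide. Leave it. Origin under its centre.
- spare_cap_1: A second black capacitor like it, nearer the bench edge. Leave it.
- spare_knob: Black knob, 30 mm across, 17 mm high, behind the column of the press. Leave it. Origin under its centre.
- screw_dish: Round steel dish with screws, 97 mm across, 19 mm high, in front of the guide. Leave it. Origin under its centre.

How it is judged (in metres and radians):
On the way, in this order (a step that is already met when the one before it is completed fails the run):
1. the rail is pushed along the guide against the stop (within 3 mm) (y of rail in the frame of press below 0.003 m and z of rail in the frame of press below 0.016 m), for 0.2 s.
2. the lever is pressed until the bush is home (within 1 mm) with the rail at the stop (all of step 1 and value of joint bush above 0.006 m and value of joint lever above 0.17 rad), for 0.1 s.
At the end, for the whole second after the job is handed in: The rail lies in the guide against the stop within 3 mm, the bush flange is within 1 mm of the rail, and the lever is up again (under 0.03 rad) (all of step 1 and value of joint bush above 0.006 m and value of joint lever below 0.03 rad and linear speed of rail below 0.01 m/s); the robot touches nothing.
It fails at once if the robot touches the guard (contact force between any of the fingers, the arm and guard above 0.5 N).
It fails at once if the rail is lifted out of its guide (more than 5 mm) (z of rail in the frame of press above 0.017 m).
It fails at once if another thing on the bench is moved by more than 15 mm (distance of any of finished_rail, heat_sink, spare_cap_0, spare_cap_1, spare_knob, screw_dish from where it was at the start of the episode above 0.015 m).
It also fails if it takes over 48 s, if anything falls off the work surface, if the arm or the gripper's body presses on something with over 40 N, if the wrist force passes 120 N, or if a joint passes its speed limit or range.

ROBOT

A 6-joint arm with a two-finger parallel gripper is mounted at the origin on a cart in front of the work surface, level with it; the furniture and walls round the work are solid. World frame = base frame: x ahead of the robot, y to its left, z up, the work surface at z = 0. Lengths are in m, angles in degrees, forces in N, time in s.
With the tool pointing down it reaches from about 0.35 to 0.875 m from the base axis. Payload 4.2 kg.
Tool frame: the origin (TCP) lies at the very end of the fingers, on their centre line; the grasp point (between the pads) lies 19 mm behind it; z points along the fingers, y is the line along which they close (so a half turn about z gives the same grasp; the last joint's range is limited). The gripper opens to 87 mm and grips with 3 to 60 N. Pads are 19 mm wide; open, the fingers measure 117 mm over their backs; the gripper's body (75 mm by 190 mm) begins 51 mm behind the grasp point.
Start: joints at [-50.558, 22.042, 0.453, 0, -68.411, -14.817], TCP at [0.26, -0.568, 0.223] pointing down, gripper open.
Joint ranges: [-179.83, 179.83], [-69.29, 118.12], [-61.27, 80.66], [-181.25, 117.63], [-171.15, -9.14], [-177.46, 177.46]. Speed limits (degrees/s): [159.86, 159.86, 180, 180, 180, 180].

INTERFACE

Orientations are given as a 3x3 rotation matrix whose columns are the frame's x, y, z axes.
In Python, from station import sense, cams, r gives the robot as it stands. The module is installed in compiled form; this text tells all that it offers.
- The arm moves only by the tool step_arm, never from a script. Its argument "targets" is text: rows parted by semicolons, each of 4 numbers parted by spaces: the shift along the tool's x, y, z in cm, then the turn about the tool's z in degrees. In form: x y z turn; .... A call has 1 to 12 rows; each row shifts and turns the commanded pose from where the row before left it, along the tool's axes as they then stand; what a row does not reach is not made up. A row lasts 1/12 s, in which the tool goes at most 41.7 mm and 7.16 degrees, less where a joint would pass 70% of its speed; a pose out of reach is approached as far as the arm can. A call with a gripper value outside its range is refused whole. "claw" is the finger opening in cm, from 0 to 8.7, set as the call begins (left out, the last holds). The fingers move at their own pace and stop on an object; the grip force is fixed at half the most. Time passes only in rows, so rows that do not move let the fingers close. It gives the time, the measured TCP pose, the force, the opening and the grip force at its end, in the units of the state.
- sense(): the state, without advancing time (a new reading comes with each control period).
- cams.capture(name): name is "scene" or "side" or "wrist"; returns a dict with "frame" (400x640x3 uint8, blue, green, red), "vertical_fov" (degrees; the focal length in pixels is half the picture's height over the tangent of half this angle, whatever the lens; pixels are square), "cx", "cy" (the principal point, pixels), "eye" and "rotation" of the camera in the world; the wrist camera has in their place "tool_from_camera" (4x4, takes a point from camera to tool coordinates, whose origin is the TCP and whose axes are the flange's). Camera axes: x right, y down, z forward; pixel columns grow to the right and rows downward; lengths in m; the calibration is good to about 2 mm. A picture is of the moment at which its call begins: read the wrist's pose just before it. There is no depth.
- r.finish_job(): hands the job in; it is judged then, once.
The state is a dict: "time_s": time; "joints": joint angles; "joint_velocities": joint speeds; "effort": joint torques, N m; "tcp_pos": TCP position; "ee_rot": TCP orientation; "wrist_force": force on the tool from outside, world axes, zero at the start; "moment": the same for the moment, N m; "gripper_width": opening from 0.0 (shut) to 1.0 (fully open); "gripper_force": force on a finger pad.
Only numpy, scipy, OpenCV 4.12 (cv2) and the standard library are available. Lean on these libraries where they do the work, as an engineer would, in place of code of your own. Each camera call takes 0.05 s, during which the arm holds its last target. There are 200 camera calls.

## Working session

There is one attempt and no reset: what is moved stays moved. The work goes in short steps, Python scripts to look and compute and a tool call to move; the robot and the scene stay as the last step left them, time stands still between calls to the robot, and variables do not carry over. Pictures are saved under pics/ and viewed, at most 10 in all, crops included, and the job is handed in when it is done.

Besides the shell and the picture viewer there is one more tool, called as name(argument=value, ...) on one line, values as JSON. step_arm: Moves the arm, as the interface text tells. Its arguments: {"type":"object","properties":{"targets":{"type":"string"},"claw":{"type":"number"}},"required":["targets"]}

```bash
mkdir -p pics; python3 - <<'E'
from station import sense,cams,r
import cv2,json
s=sense();print({k:s[k] for k in('time_s','tcp_pos','ee_rot','gripper_width','wrist_force')})
for n in('scene','side'):
    c=cams.capture(n);cv2.imwrite(f'pics/{n}0.png',c['frame']);print(n,{k:v for k,v in c.items() if k!='frame'})
E
```

```text
{'time_s': 0.0, 'tcp_pos': array([ 0.2601856 , -0.56759308,  0.22147058]), 'ee_rot': array([[-9.09148569e-01, -4.16470797e-01, -9.76936763e-04],
       [-4.16471937e-01,  9.09146466e-01,  1.95704063e-03],
       [ 7.31283326e-05,  2.18610744e-03, -9.99997608e-01]]), 'gripper_width': 1.000318305282955, 'wrist_force': array([-0.42443982, -0.13801535, -0.17767519])}
scene {'vertical_fov': 50.7822870614396, 'cx': 323.3538700887028, 'cy': 195.35375008651363, 'eye': array([0.03495011, 0.60149179, 0.60589223]), 'rotation': array([[-0.65558826, -0.40831632,  0.63520219],
       [-0.75490234,  0.37452436, -0.53838087],
       [-0.018069  , -0.8324718 , -0.55377272]])}
side {'vertical_fov': 45.71309524528256, 'cx': 326.35953655647074, 'cy': 199.17777327732634, 'eye': array([0.50165362, 0.84562617, 0.59780703]), 'rotation': array([[-0.99595705, -0.05584368,  0.0703636 ],
       [-0.08961665,  0.56362651, -0.82115407],
       [ 0.00619748, -0.82413994, -0.56635232]])}
```

View pics/scene0.png

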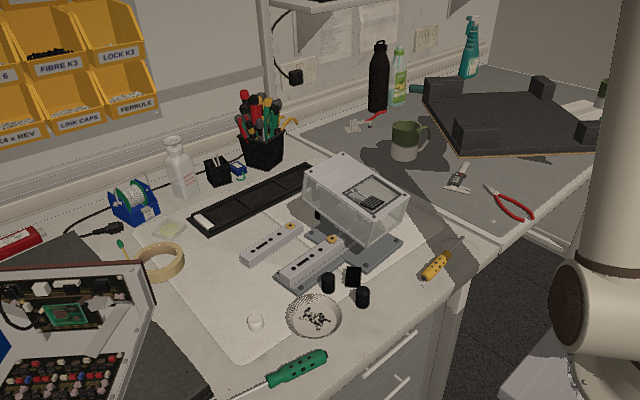

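View pics/side0.png

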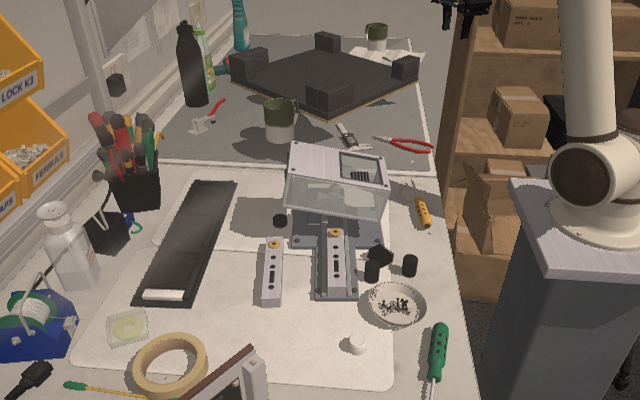

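The scene view shows the guard at about (355,195), its window at (375,190), the rail in its guide at (318,262) and the finished rail at (272,243). In the side view the rail is at (337,260) and the window at (362,168). I'll enlarge both.

```bash
python3 - <<'E'
import cv2
a=cv2.imread('pics/scene0.png')[145:295,250:450];b=cv2.imread('pics/side0.png')[135:305,260:420]
cv2.imwrite('pics/sc.png',cv2.resize(a,None,fx=4,fy=4,interpolation=cv2.INTER_CUBIC))
cv2.imwrite('pics/sd.png',cv2.resize(b,None,fx=3.5,fy=3.5,interpolation=cv2.INTER_CUBIC))
E
```

```text
(no output)
```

View pics/sc.png

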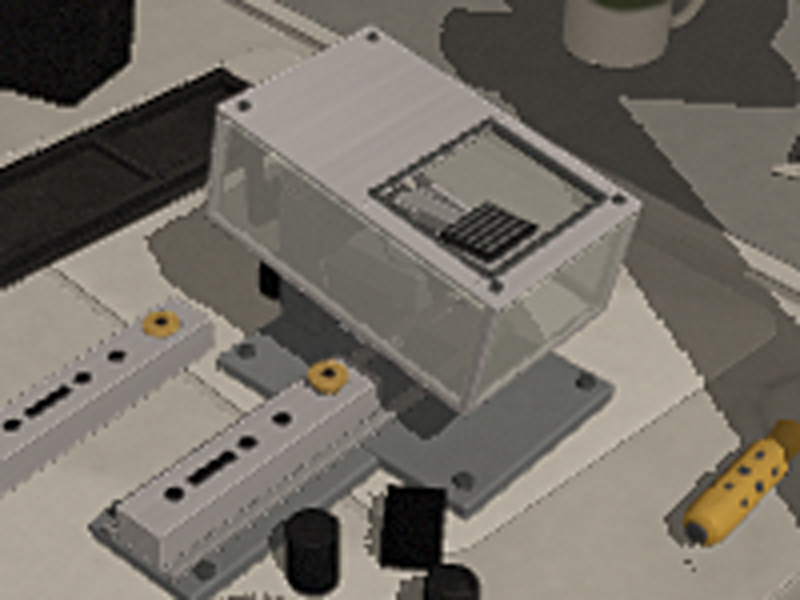

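View pics/sd.png

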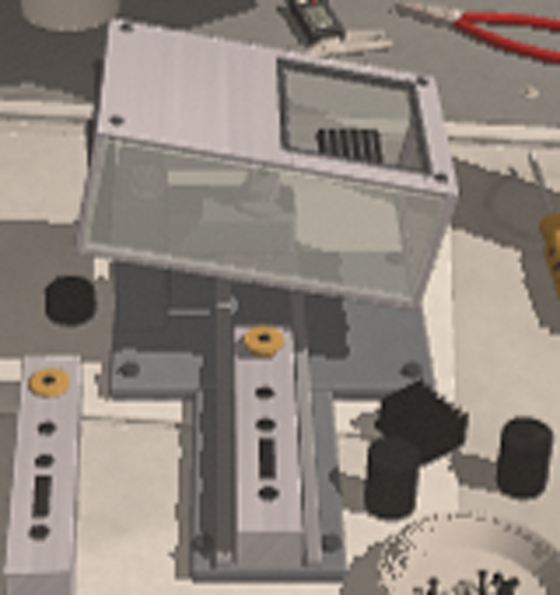

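The crops show the window corners clearly, at scene crop (490,122), (607,195), (492,278), (370,190) and side crop (280,58), (415,80), (428,178), (287,150). The foot corners, rail ends and pad are also visible. I'll triangulate these points.

```bash
cat >h.py <<'E'
import numpy as np
W=400
C={'scene':(50.7822870614396,323.354,195.354,np.array([0.03495011,0.60149179,0.60589223]),np.array([[-0.65558826,-0.40831632,0.63520219],[-0.75490234,0.37452436,-0.53838087],[-0.018069,-0.8324718,-0.55377272]]),4,(250,145)),
'side':(45.71309524528256,326.3595,199.1778,np.array([0.50165362,0.84562617,0.59780703]),np.array([[-0.99595705,-0.05584368,0.0703636],[-0.08961665,0.56362651,-0.82115407],[0.00619748,-0.82413994,-0.56635232]]),3.5,(260,135))}
def ray(n,p,crop=True):
    fov,cx,cy,e,R,f,o=C[n];u,v=((p[0]+.5)/f-.5+o[0],(p[1]+.5)/f-.5+o[1]) if crop else p
    F=200/np.tan(np.radians(fov/2));d=R@np.array([(u-cx)/F,(v-cy)/F,1]);return e,d/np.linalg.norm(d)
def plane(n,p,z,crop=True):
    e,d=ray(n,p,crop);return e+d*(z-e[2])/d[2]
def tri(a,b,crop=True):
    e1,d1=ray('scene',a,crop);e2,d2=ray('side',b,crop)
    A=np.stack([d1,-d2],1);t=np.linalg.lstsq(A,e2-e1,rcond=None)[0]
    p,q=e1+t[0]*d1,e2+t[1]*d2;return (p+q)/2,np.linalg.norm(p-q)
E
python3 - <<'E'
from h import *
np.set_printoptions(precision=4,suppress=True)
c,s=np.cos(.2),np.sin(.2)
w={'b-':((490,122),(280,58),36,-45),'f-':((607,195),(415,80),-36,-45),'f+':((492,278),(428,178),-36,45),'b+':((370,190),(287,150),36,45)}
M=[];P=[]
for k,(a,b,x,y) in w.items():
    p,g=tri(a,b);print('win',k,p,g);M.append([-.047+x*c/1e3,y/1e3]);P.append(p[:2])
pts=[('side',(190,573),38,205),('side',(345,573),-38,205),('side',(435,391),-95,70),('side',(113,388),85,70),
('scene',(90,527),38,205),('scene',(612,385),-95,-60),('scene',(218,355),85,70)]
for n,a,x,y in pts:
    p=plane(n,a,.012);print(n,x,y,p);M.append([x/1e3,y/1e3]);P.append(p[:2])
M=np.array(M);P=np.array(P)
def fit(M,P):
    m,q=M.mean(0),P.mean(0);z=np.sum(((P-q)@[1,1j])*np.conj((M-m)@[1,1j]));a=np.angle(z)
    R=np.array([[np.cos(a),-np.sin(a)],[np.sin(a),np.cos(a)]]);return a,R,q-R@m
for sl in (slice(0,4),slice(4,None),slice(None)):
    a,R,t=fit(M[sl],P[sl]);print('yaw',np.degrees(a),'org',t,'res mm',np.round((P[sl]-(M[sl]@R.T+t))*1e3,1).tolist())
print('window c',R@[-.047,0]+t)
for n,l in(('side',[(237,533),(300,533),(237,326),(290,328)]),('scene',[(119,510),(163,543)])):
    for p in l: q=plane(n,p,.036);print('rail',n,q,'press',R.T@(q[:2]-t))
for n,p in(('side',(264,339)),('scene',(328,376))):
    q=plane(n,p,.044);print('bush',q,R.T@(q[:2]-t))
print('pad', [ (R.T@(plane(n,p,.123)[:2]-t)) for n,p in(('scene',(490,232)),('side',(350,145)))])
E
```

```text
win b- [0.5459 0.0332 0.1515] 0.0016161552685491447
win f- [0.4704 0.0274 0.1391] 0.0005141454099699002
win f+ [0.4637 0.1178 0.134 ] 0.0024453492190579977
win b+ [0.5364 0.1285 0.1532] 0.0025033557140156032
side 38 205 [0.5689 0.2898 0.012 ]
side -38 205 [0.4952 0.2827 0.012 ]
side -95 70 [0.451  0.1436 0.012 ]
side 85 70 [0.6258 0.1581 0.012 ]
scene 38 205 [0.566  0.2889 0.012 ]
scene -95 -60 [0.4642 0.0142 0.012 ]
scene 85 70 [0.629  0.1569 0.012 ]
yaw 5.512638115269645 org [0.5509 0.0813] res mm [[2.3, -2.1], [-2.9, -1.1], [-1.0, -0.4], [1.5, 3.6]]
yaw 5.448947415011089 org [0.5507 0.0816] res mm [[-0.2, 0.5], [1.8, 0.7], [1.5, 1.4], [-2.9, -1.2], [-3.0, -0.4], [2.4, 1.4], [0.4, -2.4]]
yaw 5.489159963722151 org [0.5508 0.0815] res mm [[2.4, -2.3], [-2.8, -1.4], [-0.9, -0.6], [1.6, 3.4], [-0.1, 0.6], [1.8, 0.8], [1.4, 1.6], [-2.9, -1.1], [-3.0, -0.3], [2.3, 1.5], [0.3, -2.3]]
window c [0.504 0.077]
rail side [0.5469 0.2851 0.036 ] press [0.0156 0.2031]
rail side [0.5174 0.2823 0.036 ] press [-0.014   0.2031]
rail side [0.5608 0.1276 0.036 ] press [0.0144 0.0449]
rail side [0.5318 0.1265 0.036 ] press [-0.0147  0.0467]
rail scene [0.5446 0.2845 0.036 ] press [0.0133 0.2027]
rail scene [0.5129 0.2821 0.036 ] press [-0.0185  0.2033]
bush [0.5446 0.1476 0.044 ] [0.0002 0.0665]
bush [0.5448 0.1493 0.044 ] [0.0005 0.0681]
pad [array([-0.0484,  0.0002]), array([-0.0468, -0.0034])]
```

```bash
python3 - <<'E'
from station import cams
import cv2
c=cams.capture('wrist');print({k:v for k,v in c.items() if k!='frame'});cv2.imwrite('pics/w0.png',c['frame'])
E
```

```text
{'vertical_fov': 58.15780483756495, 'cx': 318.4754215787508, 'cy': 197.6902259014047, 'tool_from_camera': array([[ 2.50789628e-04, -9.59119074e-01, -2.83002718e-01,
         7.71531921e-02],
       [ 9.99998890e-01, -1.75026246e-04,  1.47935102e-03,
        -1.27322761e-04],
       [-1.46840669e-03, -2.83002775e-01,  9.59117966e-01,
        -1.62223987e-01],
       [ 0.00000000e+00,  0.00000000e+00,  0.00000000e+00,
         1.00000000e+00]])}
```

step_arm(targets="0 0 -1 -6;0 0 -1 -6;0 0 -1 -6;0 0 0 -6;0 0 0 -6;0 0 0 -6;0 0 0 -6;0 0 0 -6;0 0 0 -6;0 0 0 -6;0 0 0 -6;0 0 0 -5", claw=0)

```text
time_s: 1.15
tcp_pos: [0.2604, -0.5679, 0.252]
ee_rot: [[0.103, -0.995, -0.0], [-0.995, -0.103, 0.001], [-0.001, 0.0, -1.0]]
wrist_force: [-0.4, -0.5, -0.2]
gripper_width: 0.171
gripper_force: 0.0
```

step_arm(targets="-3.65 -1.49 0 0;-3.65 -1.49 0 0;-3.65 -1.49 0 0;-3.65 -1.49 0 0;-3.65 -1.49 0 0;-3.65 -1.49 0 0;-3.65 -1.49 0 0;-3.65 -1.49 0 0;-3.65 -1.49 0 0;-3.65 -1.49 0 0;-3.65 -1.49 0 0;-3.65 -1.49 0 0")

```text
time_s: 2.15
tcp_pos: [0.3952, -0.1128, 0.2527]
ee_rot: [[0.098, -0.995, 0.001], [-0.995, -0.098, 0.0], [-0.0, -0.001, -1.0]]
wrist_force: [0.8, 0.1, 0.9]
gripper_width: 0.009
gripper_force: 0.0
```

step_arm(targets="-3.65 -1.49 0 0;-3.65 -1.49 0 0;-3.65 -1.49 0 0;-3.65 -1.49 0 0;-3.65 -1.49 0 0;-3.65 -1.49 0 0;-3.65 -1.49 0 0;-3.65 -1.49 0 0;-3.65 -1.49 0 0;-3.65 -1.49 0 0;-3.65 -1.49 0 0;-2 -1 0 0")

```text
time_s: 3.15
tcp_pos: [0.5275, 0.3254, 0.2514]
ee_rot: [[0.1, -0.995, -0.0], [-0.995, -0.1, -0.0], [0.0, 0.0, -1.0]]
wrist_force: [0.7, -0.6, 0.6]
gripper_width: 0.003
gripper_force: 0.0
```

step_arm(targets="0 0 0 -7;0 0 0 -7;0 0 0 -7;0 0 0 -7;0 0 0 -7;0 0 0 -7;0 0 0 -7;0 0 0 -7;0 0 0 -7;0 0 0 -7;0 0 0 -7;0 0 0 -7")

```text
time_s: 4.15
tcp_pos: [0.527, 0.3217, 0.2521]
ee_rot: [[1.0, -0.001, -0.001], [-0.001, -1.0, -0.001], [-0.001, 0.001, -1.0]]
wrist_force: [-0.4, 0.1, -0.2]
gripper_width: 0.009
gripper_force: 0.0
```

step_arm(targets="0 0 0 -7;0 0 0 -7;0 0 0 -7;0 0 0 -7;0 0 0 -7;0 0 0 -7;0 0 0 -7;0 0 0 -7;0 0 0 -7;0 0 0 -7;0 0 0 -7;0 0 0 -7")

```text
time_s: 5.15
tcp_pos: [0.527, 0.3217, 0.2521]
ee_rot: [[0.105, 0.994, -0.001], [0.994, -0.105, -0.001], [-0.001, -0.001, -1.0]]
wrist_force: [0.3, 0.1, 0.2]
gripper_width: 0.009
gripper_force: 0.0
```

step_arm(targets="0 0 0 -6;0 0 0 -6;0 0 0 0;0 0 0 0")

```text
time_s: 5.48
tcp_pos: [0.5271, 0.3217, 0.2522]
ee_rot: [[-0.095, 0.995, -0.001], [0.995, 0.095, -0.0], [-0.0, -0.001, -1.0]]
wrist_force: [-0.1, -1.0, -0.3]
gripper_width: 0.01
gripper_force: 0.0
```

step_arm(targets="0 0 3.5 0;0 0 3.5 0;0 0 3.5 0;0 0 3.5 0;0 0 3.5 0;0 0 3.5 0;0 0 1 0;0 0 0.8 0;0 0 0 0;0 0 0 0")

```text
time_s: 6.32
tcp_pos: [0.5283, 0.3227, 0.0261]
ee_rot: [[-0.098, 0.995, 0.002], [0.995, 0.098, 0.002], [0.001, 0.002, -1.0]]
wrist_force: [-0.1, 1.0, 0.2]
gripper_width: 0.006
gripper_force: 0.0
```

```bash
python3 - <<'E'
from station import sense,cams
import cv2
c=cams.capture('side');cv2.imwrite('pics/s1.png',cv2.resize(c['frame'][110:320,220:480],None,fx=2.8,fy=2.8,interpolation=cv2.INTER_CUBIC))
print(sense()['tcp_pos'])
E
```

```text
[0.52853307 0.32299645 0.0267592 ]
```

View pics/s1.png

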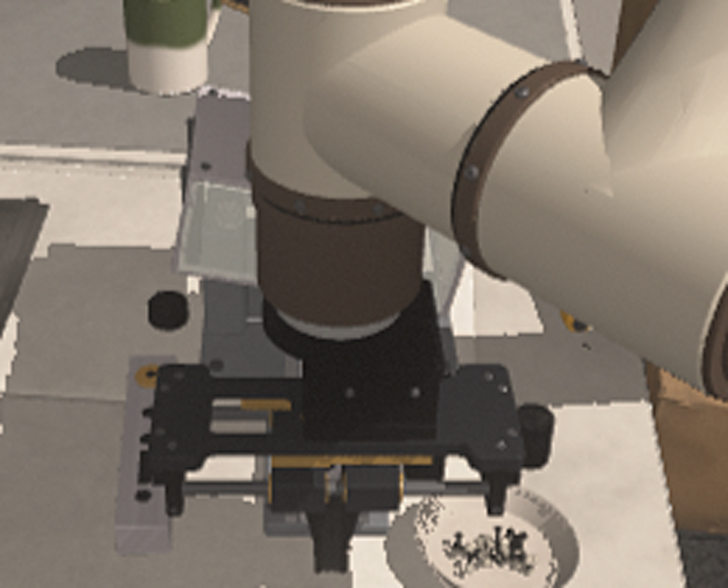

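The fingertips stand centred behind the rail's end at about (330,560), and the gripper body is clear of the guard. Next I push.

step_arm(targets="-1 0 0 0;-1 0 0 0;-0.7 0 0 0;-0.7 0 0 0;-0.7 0 0 0;-0.7 0 0 0;-0.7 0 0 0;-0.7 0 0 0;-0.7 0 0 0;-0.7 0 0 0;-0.7 0 0 0;-0.7 0 0 0")

```text
time_s: 7.37
tcp_pos: [0.5362, 0.2317, 0.0247]
ee_rot: [[-0.098, 0.995, 0.0], [0.995, 0.098, 0.0], [0.0, 0.0, -1.0]]
wrist_force: [0.5, 2.8, 4.1]
gripper_width: 0.006
gripper_force: 2.3
```

step_arm(targets="0 0 0 0;-0.1 0 0 0")

```text
time_s: 7.53
tcp_pos: [0.5354, 0.23, 0.024]
ee_rot: [[-0.097, 0.995, -0.002], [0.995, 0.097, -0.001], [-0.001, -0.002, -1.0]]
wrist_force: [0.0, 3.0, 2.2]
gripper_width: 0.004
gripper_force: 1.8
```

step_arm(targets="-0.15 0 0 0;-0.1 0 0 0;-0.1 0 0 0;0 0 0 0")

```text
time_s: 7.87
tcp_pos: [0.536, 0.2273, 0.024]
ee_rot: [[-0.098, 0.995, -0.001], [0.995, 0.098, -0.001], [-0.001, -0.001, -1.0]]
wrist_force: [0.1, 1.9, -0.3]
gripper_width: 0.005
gripper_force: 0.8
```

step_arm(targets="-0.1 0 0 0;-0.1 0 0 0;0 0 0 0")

```text
time_s: 8.12
tcp_pos: [0.5361, 0.2252, 0.0241]
ee_rot: [[-0.098, 0.995, -0.001], [0.995, 0.098, -0.001], [-0.001, -0.002, -1.0]]
wrist_force: [-0.2, 1.2, -1.3]
gripper_width: 0.003
gripper_force: 0.5
```

step_arm(targets="-0.1 0 0 0;-0.1 0 0 0;-0.1 0 0 0;0 0 0 0")

```text
time_s: 8.45
tcp_pos: [0.5375, 0.2247, 0.0247]
ee_rot: [[-0.098, 0.995, 0.002], [0.995, 0.098, 0.003], [0.003, 0.002, -1.0]]
wrist_force: [-1.5, 7.1, -1.9]
gripper_width: 0.003
gripper_force: 3.8
```

step_arm(targets="-0.1 0 0 0;0 0 0 0")

```text
time_s: 8.62
tcp_pos: [0.5375, 0.2246, 0.0248]
ee_rot: [[-0.098, 0.995, 0.003], [0.995, 0.098, 0.005], [0.004, 0.003, -1.0]]
wrist_force: [-3.1, 10.8, -2.6]
gripper_width: -0.0
gripper_force: 5.3
```

step_arm(targets="0 0 0 0;0.5 0 0 0;1 0 0 0;1.5 0 0 0;0 0 -3 0;0 0 -3.7 0;0 0 -3.7 0;0 0 -3.7 0;0 0 -3.7 0;0 0 -3.7 0;0 0 -1.5 0;0 0 0 0")

```text
time_s: 9.62
tcp_pos: [0.536, 0.2532, 0.2604]
ee_rot: [[-0.099, 0.995, 0.009], [0.995, 0.099, 0.005], [0.004, 0.009, -1.0]]
wrist_force: [0.2, 0.8, -0.2]
gripper_width: 0.006
gripper_force: 0.0
```

step_arm(targets="0 0 0 7;0 0 0 7;0 0 0 7;0 0 0 7;0 0 0 7;0 0 0 7;0 0 0 7;0 0 0 7;0 0 0 7;0 0 0 7;0 0 0 7;0 0 0 7")

```text
time_s: 10.62
tcp_pos: [0.5334, 0.2517, 0.2531]
ee_rot: [[0.981, 0.196, -0.002], [0.196, -0.981, -0.002], [-0.003, 0.002, -1.0]]
wrist_force: [0.3, -0.1, -0.1]
gripper_width: 0.008
gripper_force: 0.0
```

step_arm(targets="0 0 0 6;0 0 0 0;0 0 0 0")

```text
time_s: 10.87
tcp_pos: [0.5336, 0.2517, 0.2535]
ee_rot: [[0.995, 0.101, -0.002], [0.101, -0.995, -0.001], [-0.002, 0.001, -1.0]]
wrist_force: [-0.5, 0.4, 0.1]
gripper_width: 0.004
gripper_force: 0.0
```

```bash
python3 - <<'E'
from station import sense,cams
import numpy as np,cv2
s=sense();p=s['tcp_pos'];a=np.radians(5.49);R=np.array([[np.cos(a),-np.sin(a)],[np.sin(a),np.cos(a)]]);t=np.array([.5508,.0815])
tgt=R@[-.047,0]+t;print(p,s['joints'],'tool shift cm',s['ee_rot'].T@np.array([*(tgt-p[:2]),0])*100)
c=cams.capture('scene');cv2.imwrite('pics/s2.png',c['frame'])
E
```

```text
[0.53361008 0.25170278 0.2534915 ] [ 4.09649811e+01  1.75641860e+01 -1.70484351e+00 -5.91498790e-03
 -7.08594046e+01  5.48256103e+01] tool shift cm [-4.70633211 17.08234705  0.02958551]
```

step_arm(targets="-0.8 2.85 0 0;-0.8 2.85 0 0;-0.8 2.85 0 0;-0.8 2.85 0 0;-0.8 2.85 0 0;-0.7 2.85 0 0;0 0 0 0;0 0 0 0;0 0 0 0")

```text
time_s: 11.67
tcp_pos: [0.5042, 0.077, 0.2546]
ee_rot: [[0.995, 0.099, 0.0], [0.099, -0.995, 0.0], [0.0, -0.0, -1.0]]
wrist_force: [-0.6, -0.1, -0.7]
gripper_width: 0.003
gripper_force: 0.0
```

```bash
cat >w.py <<'E'
from station import sense,cams
import numpy as np,cv2,sys
s=sense();p=s['tcp_pos'];c=cams.capture('wrist');cv2.imwrite(sys.argv[1],c['frame'])
a=np.radians(5.49);R=np.array([[np.cos(a),-np.sin(a),0],[np.sin(a),np.cos(a),0],[0,0,1]]);t=np.array([.5508,.0815,0])
T=np.eye(4);T[:3,:3]=s['ee_rot'];T[:3,3]=p;T=T@c['tool_from_camera'];F=200/np.tan(np.radians(c['vertical_fov']/2))
np.savez('w.npz',T=T,F=F,cx=c['cx'],cy=c['cy'],R=R,t=t)
print(p,'press',R.T@(p-t),s['wrist_force'])
k,z=np.cos(.2),np.sin(.2)
for x,y in((35,44),(35,-44),(-35,-44),(-35,44),(0,0)):
    q=R@np.array([-.047+x*k/1e3,y/1e3,.143+x*z/1e3])+t;v=T[:3,:3].T@(q-T[:3,3]);print('win',x,y,np.round([c['cx']+F*v[0]/v[2],c['cy']+F*v[1]/v[2]],1))
E
python3 w.py pics/w1.png
```

```text
[0.50420755 0.07701226 0.25456418] press [-4.68080771e-02 -9.56364648e-06  2.54564179e-01] [-0.5615368  -0.07384197 -0.70308493]
win 35 44 [260.2 153. ]
win 35 -44 [378.2 153.4]
win -35 -44 [371.4 232.2]
win -35 44 [266.3 231.8]
win 0 0 [319.  194.8]
```

View pics/w1.png

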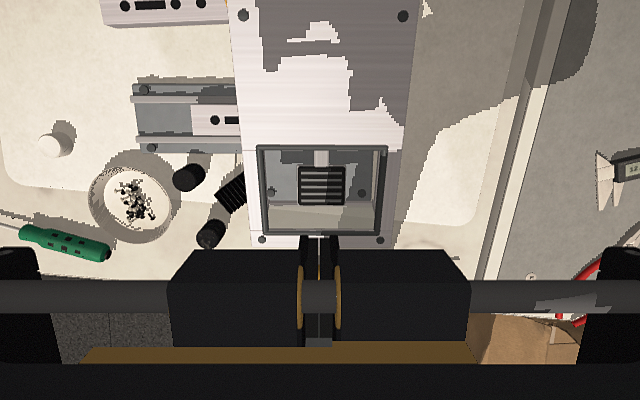

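View pics/s2.png

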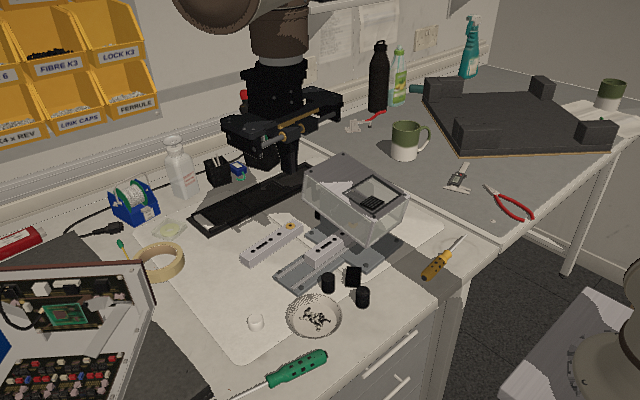

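The wrist view shows the window centred at about (322,191), with predicted centre (319,195), and the pad at (322,185). That is about 1–2 mm of offset, so there is plenty of clearance. The scene view shows the rail pushed in under the guard. I descend next.

step_arm(targets="0 0.15 3 0;0 0 3 0;0 0 3 0;0 0 2 0;0 0 1 0;0 0 0 0;0 0 0 0")

```text
time_s: 12.3
tcp_pos: [0.5049, 0.0761, 0.1349]
ee_rot: [[0.995, 0.1, 0.0], [0.1, -0.995, -0.0], [0.0, 0.0, -1.0]]
wrist_force: [-0.2, -0.5, 0.6]
gripper_width: 0.005
gripper_force: 0.0
```

step_arm(targets="0 0 0.4 0;0 0 0.4 0;0 0 0.4 0;0 0 0.3 0;0 0 0 0")

```text
time_s: 12.72
tcp_pos: [0.5047, 0.0757, 0.1198]
ee_rot: [[0.995, 0.098, 0.001], [0.098, -0.995, 0.001], [0.001, -0.0, -1.0]]
wrist_force: [-0.6, 1.2, 3.1]
gripper_width: 0.001
gripper_force: 1.3
```

step_arm(targets="0 0 0.2 0;0 0 0.2 0;0 0 0.2 0;0 0 0.2 0;0 0 0 0")

```text
time_s: 13.13
tcp_pos: [0.5048, 0.0756, 0.1122]
ee_rot: [[0.995, 0.099, 0.001], [0.099, -0.995, 0.0], [0.001, -0.0, -1.0]]
wrist_force: [-1.8, 1.0, 6.5]
gripper_width: 0.007
gripper_force: 3.1
```

step_arm(targets="0 0 0.2 0;0 0 0.2 0;0 0 0.2 0;0 0 0 0")

```text
time_s: 13.47
tcp_pos: [0.5051, 0.0757, 0.1069]
ee_rot: [[0.995, 0.099, 0.002], [0.099, -0.995, 0.0], [0.002, -0.0, -1.0]]
wrist_force: [-2.8, 1.3, 9.6]
gripper_width: 0.009
gripper_force: 4.9
```

step_arm(targets="0 0 0.15 0;0 0 0.15 0;0 0 0 0")

```text
time_s: 13.72
tcp_pos: [0.5054, 0.0757, 0.1041]
ee_rot: [[0.995, 0.099, 0.003], [0.099, -0.995, 0.0], [0.003, -0.0, -1.0]]
wrist_force: [-2.0, 1.3, 10.7]
gripper_width: 0.006
gripper_force: 5.3
```

Next, on to the solid stop.

step_arm(targets="0 0 0.15 0;0 0 0.15 0;0 0 0 0")

```text
time_s: 13.97
tcp_pos: [0.5056, 0.0757, 0.1028]
ee_rot: [[0.995, 0.1, 0.004], [0.1, -0.995, 0.0], [0.004, 0.0, -1.0]]
wrist_force: [-7.2, 0.8, 19.9]
gripper_width: 0.004
gripper_force: 10.2
```

step_arm(targets="0 0 0.15 0;0 0 0.15 0;0 0 0 0")

```text
time_s: 14.22
tcp_pos: [0.5058, 0.0757, 0.102]
ee_rot: [[0.995, 0.101, 0.005], [0.101, -0.995, -0.0], [0.005, 0.001, -1.0]]
wrist_force: [-11.0, 1.7, 34.0]
gripper_width: 0.009
gripper_force: 17.2
```

step_arm(targets="0 0 0 0;0 0 -0.5 0;0 0 -0.5 0;0 0 -0.5 0;0 0 -0.5 0;0 0 -1 0;0 0 -2 0;0 0 -3 0;0 0 -3 0;0 0 -3 0;0 0 -1 0;0 0 0 0")

```text
time_s: 15.22
tcp_pos: [0.5052, 0.0754, 0.2492]
ee_rot: [[0.995, 0.098, 0.004], [0.098, -0.995, 0.001], [0.004, -0.001, -1.0]]
wrist_force: [0.0, -0.3, 0.7]
gripper_width: 0.003
gripper_force: 0.0
```

```bash
python3 w.py pics/w2.png; python3 - <<'E'
from station import cams
import cv2,numpy as np
c=cams.capture('side')['frame'][130:310,250:430];w=cv2.imread('pics/w2.png')[60:240,120:400]
cv2.imwrite('pics/f.png',np.hstack([cv2.resize(c,(300,300),interpolation=2),cv2.resize(w,(467,300),interpolation=2)]))
E
```

```text
[0.50516702 0.07544409 0.24924944] press [-0.04600304 -0.00166234  0.24924944] [ 0.01321868 -0.32656413  0.66097758]
win 35 44 [257.  155.8]
win 35 -44 [377.  156.1]
win -35 -44 [370.5 236.1]
win -35 44 [263.6 235.7]
win 0 0 [317.  198.2]
```

View pics/f.png

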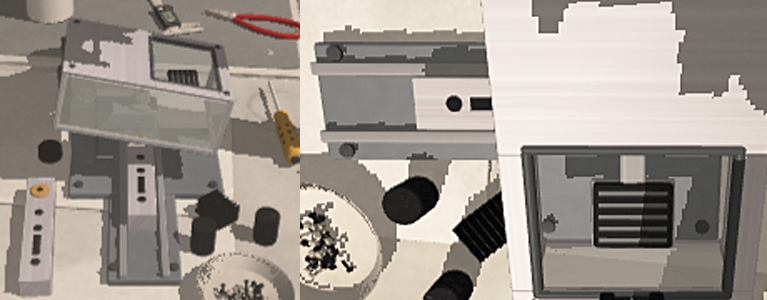

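The lever is up again, and the rail's trailing top edge is at side pixel (335,261). I'll check where that is along the guide, then hand in.

```bash
python3 - <<'E'
from h import *
a=np.radians(5.49);R=np.array([[np.cos(a),-np.sin(a)],[np.sin(a),np.cos(a)]]);t=np.array([.5508,.0815])
y=R.T@(plane('side',(335,261),.036,False)[:2]-t);print(y)
if abs(y[1]-.135)<.004:
    from station import r;print(r.finish_job())
E
```

```text
[0.00170999 0.13964147]
```

```bash
python3 - <<'E'
from h import *
import cv2
from station import cams
f=cams.capture('side')['frame'];g=cv2.cvtColor(f,cv2.COLOR_BGR2GRAY)
a=np.radians(5.49);R=np.array([[np.cos(a),-np.sin(a)],[np.sin(a),np.cos(a)]]);t=np.array([.5508,.0815])
for v in range(252,276): print(v,g[v,324:347:2],np.round((R.T@(plane('side',(335,v),.036,False)[:2]-t))*1e3,1))
g0=cv2.cvtColor(cv2.imread('pics/side0.png'),cv2.COLOR_BGR2GRAY)
for v in range(283,300): print(v,g0[v,328:346:2],np.round((R.T@(plane('side',(336,v),.036,False)[:2]-t))*1e3,1))
E
```

```text
252 [ 88 111 179 180 187 179 182 176 177 185  71 147] [  1.2 115.6]
253 [ 89 111 180 181 186 176 178 176 178 183  70 147] [  1.3 118.3]
254 [ 88 110 180 181 185 176 178 176 178 182  68 147] [  1.3 121. ]
255 [ 88 108 181 180 187 176 178 177 179 183  68 146] [  1.4 123.7]
256 [ 88 110 182 182 186 177 177 176 178 181  69 143] [  1.4 126.4]
257 [ 89 112 182 183 188 178 180 178 180 185  80 146] [  1.5 129.1]
258 [ 88 105 174 174 178 168 170 170 171 175  94 145] [  1.5 131.8]
259 [ 89  99 140 141 143 136 140 138 142 144  91 145] [  1.6 134.4]
260 [ 88  97 133 137 130 131 130 129 134 132  89 147] [  1.7 137. ]
261 [ 87 100 135 136 130 133 130 135 134 134  82 153] [  1.7 139.6]
262 [ 87  99 134 132 132 131 132 136 132 135  77 153] [  1.8 142.2]
263 [ 86 100 136 130 132 130 133 136 133 133  78 151] [  1.8 144.8]
264 [ 88  97 134 129 129 130 134 131 132 134  78 151] [  1.9 147.4]
265 [118  99 130 132 130 133 133 131 132 133  75 151] [  1.9 150. ]
266 [152 101 130 130 129 134 132 131 132 134  66 148] [  2.  152.5]
267 [150 100 131 128 131 132 130 131 130 134  69 145] [  2.  155.1]
268 [149 104
[... 774 characters left out ...]
31 128 130 129 132 132] [  1.4 203.2]
288 [136 133 133 127 130 129 129 133 130] [  1.5 205.5]
289 [137 133 131 128 130 129 133 131 129] [  1.5 207.8]
290 [137 133 129 129 129 129 133 131 130] [  1.6 210. ]
291 [138 131 130 129 128 133 131 130 131] [  1.6 212.3]
292 [140 127 128 130 128 131 129 130 130] [  1.7 214.5]
293 [136 129 128 127 131 129 131 129 128] [  1.7 216.8]
294 [135 130 128 126 132 129 128 128 129] [  1.8 219. ]
295 [130 130 127 131 132 128 129 129 131] [  1.8 221.2]
296 [131 128 128 131 129 128 127 128 129] [  1.9 223.4]
297 [121 121 121 123 121 122 120 121 121] [  1.9 225.6]
298 [102 102 104 104 104 103 103 102 102] [  2.  227.8]
299 [93 93 93 92 91 93 92 91 91] [  2.  229.9]
```

The edge is at row 258.6, which puts the end at y ≈ 133–134 mm. The rail is against the stop, so I hand in.

```bash
python3 -c "
from station import r;print(r.finish_job())"
```

```text
the job is handed in; nothing more can be done
None
```

The job is handed in: the rail is against the stop, and the lever was pressed to its solid end (34 N) and has come up again. The bush seating is judged from that solid end because the guard hid the bush from the cameras, and no verdict came back.

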